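# Swap the rotor on the balancing stand and let the next one settle heavy side down

### The arm

A 7-joint arm with a two-finger parallel gripper is mounted at the origin on the work surface. World frame = base frame: x ahead of the robot, y to its left, z up, the work surface at z = 0. Lengths are in m, angles in rad, forces in N, time in s.
With the tool pointing down it reaches from about 0.425 to 0.8 m from the base axis. Payload 8.3 kg.
Tool frame: the origin (TCP) lies at the very end of the fingers, on their centre line; the grasp point (between the pads) lies 19 mm behind it (env.grip_depth is the distance from the TCP to the grasp point, in m); z points along the fingers, y is the line along which they close (so a half turn about z gives the same grasp; the last joint's range is limited). The gripper opens to 85 mm and grips with 20 to 120 N. Pads are 22 mm wide; open, the fingers measure 114 mm over their backs; the gripper's body (76 mm by 85 mm) begins 54 mm behind the grasp point. The pads swing forward as they close: fully open they stand 13 mm farther back than shut.
Start: joints at [-1.372, 0.383, 0.016, 1.37, -0.006, 1.388, -0.046], TCP at [0.162, 0.604, 0.231] pointing down, gripper open.
Joint ranges: [-2.95, 2.95], [-0.25, 2.06], [-1.52, 1.56], [0.18, 2.33], [-1.44, 4.58], [0.02, 2.06], [-3.01, 3.01]. Speed limits (rad/s): [2.39, 2.39, 3.01, 3.01, 3.14, 3.14, 3.14].

### API

Orientations are given as a rotation vector (axis times angle).
In Python, from rig import env gives the robot as it stands. The module is installed in compiled form; this text tells all that it offers.
- The arm moves only by the tool jog_arm, never from a script. Its argument "rows" is text: rows parted by semicolons, each of 7 numbers parted by spaces: the shift along the tool's x, y, z each as a share of 0.04 m, from -1 to 1, then the turn, a rotation vector about the tool's x, y, z each as a share of 0.12 rad, from -1 to 1, then the opening, from 0 (shut) to 1 (fully open). In form: tx ty tz wx wy wz jaw; .... A call has 1 to 8 rows; each row shifts and turns the commanded pose from where the row before left it, along the tool's axes as they then stand; what a row does not reach is not made up. A row lasts 1/10 s, in which the tool goes at most 50 mm and 8.59 degrees, less where a joint would pass 70% of its speed; a pose out of reach is approached as far as the arm can. A call with a number of a shift or a turn outside -1 to 1 is refused whole. A call with a gripper value outside its range is refused whole. The fingers move at their own pace and stop on an object; the grip force is fixed at half the most. Time passes only in rows, so rows that do not move let the fingers close. It gives the time, the measured TCP pose, the force, the opening and the grip force at its end, in the units of the state.
- env.get_obs(): the state, without advancing time (a new reading comes with each control period).
- env.capture(name): name is "scene" or "top" or "wrist"; returns the picture (420x560x3 uint8, red, green, blue); there is no depth.
- env.get_calibration(name): a dict with "camera_matrix" (3x3 intrinsics, pixels), "extrinsics" (4x4, takes a point from camera to world coordinates). Camera axes: x right, y up, looking along -z (the intrinsics and any distortion apply to the point x, -y, -z); pixel columns grow to the right and rows downward; lengths in m; the calibration is good to about 2 mm. A picture is of the moment at which its call begins: read the wrist's pose just before it. get_calibration takes no time and is no camera call; for the wrist camera it gives the pose at the moment of the call.
- env.sign_off(): hands the job in; it is judged then, once.
The state is a dict: "t": time; "joint_pos": joint angles; "qvel": joint speeds; "joint_torque": joint torques, N m; "position": TCP position; "tcp_rot": TCP orientation; "contact_force": force on the tool from outside, world axes, zero at the start; "torque": the same for the moment, N m; "width": finger opening in m; "grasp_force": force on a finger pad.
Only numpy, scipy, OpenCV 4.12 (cv2) and the standard library are available. Lean on these libraries where they do the work, as an engineer would, in place of code of your own. Each camera call takes 0.05 s, during which the arm holds its last target. There are 200 camera calls.

### The job

The rotor on the roller balancing stand has been checked: lift it off and park it in the empty cradle, arbor in both forks. Then fetch the other rotor from its cradle and lay its arbor gently on both pairs of rollers of the stand, disc in the middle and turned as it came, so with its heavy side not yet at the bottom; let go and leave it alone until it has swung round by itself and come to rest with its heavy side (the bolted-on dark steel segment) down, without disturbing the other things on the bench.

Things in the scene. Friction and masses are not known exactly. Their poses are not given: they have to be found in the camera images.
- stand: grey balancing stand fixed to the bench: base 190 x 110, origin under its centre, x along the arbor it carries. Two uprights at x = -67 and +67; inside each, 46 to 60 from the middle, a pair of free-running overlapping steel discs (rollers), 64 across, 6 thick, axles at y = -22 and +22. The arbor lies in the notch between the two discs of each pair
- stand_notch (a point): where the centre of a rotor lies when its arbor rests on both roller pairs: 92 above the bench, over the stand's centre, axes as the stand. Roller tops are 1 below this, uprights end 16 below. A rotor let go here turns by its own weight, swings to and fro and comes to rest within about 5 s, heavy side down to 0.15 rad
- cradle_empty: white plastic cradle fixed to the bench: base 160 x 90 x 12, origin under its centre, x along the arbor it carries. V forks 12 thick at x = -55 and +55, mouth 28 wide, tips 16 above the arbor's axis. Empty at the start: the checked rotor goes here, either way round
- cradle_empty_v (a point): where the centre of a rotor lies when its arbor rests in both forks of cradle_empty: 84 above the bench, over the cradle's centre, axes as the cradle. An arbor does not turn by itself in these V's
- cradle_full: white plastic cradle fixed to the bench: base 160 x 90 x 12, origin under its centre, x along the arbor it carries. V forks 12 thick at x = -55 and +55, mouth 28 wide, tips 16 above the arbor's axis. At the start it holds the rotor that is next, its axis 84 above the bench
- rotor_done: aluminium rotor disc 120 across, 18 thick, clamped mid-way on a level steel arbor 16 across, 156 long; about 0.7 kg. Origin: disc centre on the arbor's axis, x along the arbor. Hub and nut (34 across) stand out 17 on each face, the weight segments 9: the outer 20 of both faces by the rim is clear, to pinch from above. At the start settled on the stand's rollers
- rotor_next: aluminium rotor disc 120 across, 18 thick, clamped mid-way on a level steel arbor 16 across, 156 long; about 0.7 kg. Origin: disc centre on the arbor's axis, x along the arbor. Hub and nut (34 across) stand out 17 on each face, the weight segments 9: the outer 20 of both faces by the rim is clear, to pinch from above. At the start in cradle_full
- weight_next_mid (a point): middle of rotor_next's heavy side: a dark steel quarter-ring segment bolted on each face, 9 thick, from 19 to 38 from the arbor's axis, about 120 g in all. The point lies in the disc's mid-plane, 28 from the axis; its z axis points outwards from the arbor, so straight down when the heavy side is down. At the start 57 to 155 degrees from straight down
- weight_done_mid (a point): the same point of rotor_done's weight segments; straight down at the start
- tube_rack_a: white single-row tube rack 170 x 40 x 60, origin under its centre, long side along its x; capped blood tubes stand in it, the tallest reaching 108 above the bench
- tube_rack_b: second rack like tube_rack_a (170 x 40, tubes up to 108 high)
- screwdriver: screwdriver lying on the bench, about 200 long, 30 high at most, along its x, origin near its middle
- capillary_box: small cardboard box of capillaries 50 x 85 x 24, origin under its centre
- weight_tin: round metal tin 56 across, 45 high, origin under its centre
- spray_bottle: white bottle with a blue cap, 58 across, 150 high, origin under its centre
- marker_pen: felt marker lying on the bench, 132 long, 15 thick, along its x

How it is judged:
On the way, in this order (a step that is already met when the one before it is completed fails the run):
1. the checked rotor is parked in the empty cradle, its arbor in both forks, let go and still (x of rotor_done in the frame of cradle_empty between -0.02 and 0.02 m and y of rotor_done in the frame of cradle_empty between -0.006 and 0.006 m and z of rotor_done in the frame of cradle_empty between 0.079 and 0.089 m and angle between the x axis of rotor_done and the x axis of cradle_empty, either way round below 0.08 rad and contact force between the fingers and rotor_done below 0.05 N and linear speed of rotor_done below 0.02 m/s and angular speed of rotor_done below 0.2 rad/s), for 0.2 s.
2. the next rotor lies with its arbor on both roller pairs and has been let go with its heavy side still more than 35 degrees from the bottom (x of rotor_next in the frame of stand between -0.02 and 0.02 m and y of rotor_next in the frame of stand between -0.006 and 0.006 m and z of rotor_next in the frame of stand between 0.087 and 0.097 m and angle between the x axis of rotor_next and the x axis of stand, either way round below 0.08 rad and contact force between the fingers and rotor_next below 0.05 N and angle between weight_next_mid's own z axis and vertical below 2.54159 rad), for 0.02 s.
3. by itself it has swung round and come to rest heavy side down (x of rotor_next in the frame of stand between -0.02 and 0.02 m and y of rotor_next in the frame of stand between -0.006 and 0.006 m and z of rotor_next in the frame of stand between 0.087 and 0.097 m and angle between the x axis of rotor_next and the x axis of stand, either way round below 0.08 rad and contact force between the fingers and rotor_next below 0.05 N and angle between weight_next_mid's own z axis and vertical above 2.84159 rad and linear speed of rotor_next below 0.02 m/s and angular speed of rotor_next below 0.15 rad/s), for 0.6 s.
At the end, for the whole second after the job is handed in: rotor_next on the stand: arbor on both roller pairs (92 mm high +-5, sideways 6 mm, 0.08 rad, disc within 20 mm of the middle), released, at rest, weight within 0.3 rad of straight down; rotor_done in cradle_empty: arbor in both forks (84 mm high, same tolerances), released, at rest (all of step 1 and all of step 3); the robot touches nothing.
It fails at once if a rotor is dropped or banged down on its new place instead of being laid gently (over 80 N) (contact force between rotor_done and cradle_empty above 80 N or contact force between rotor_next and stand above 80 N).
It fails at once if a rotor falls to the bench (height (world z) of any of rotor_done, rotor_next below 0.07 m).
It fails at once if the next rotor is touched on the rollers when its heavy side has already come near the bottom, instead of being left alone (distance between rotor_next and stand_notch below 0.02 m and contact force between the fingers and rotor_next above 0.5 N and angle between weight_next_mid's own z axis and vertical above 2.54159 rad).
It fails at once if one of the other things on the bench is pushed aside by more than 20 mm or tipped (distance of any of tube_rack_a, tube_rack_b, screwdriver, capillary_box, weight_tin, spray_bottle, marker_pen from where it was at the start of the episode above 0.02 m or angle between any of tube_rack_a, tube_rack_b, weight_tin, spray_bottle, capillary_box's own z axis and vertical above 0.3 rad).
It also fails if it takes over 67 s, if anything falls off the work surface, if the arm or the gripper's body presses on something with over 40 N, if the wrist force passes 120 N, or if a joint passes its speed limit or range.

## Working session

There is one attempt and no reset: what is moved stays moved. The work goes in short steps, Python scripts to look and compute and a tool call to move; the robot and the scene stay as the last step left them, time stands still between calls to the robot, and variables do not carry over. Pictures are saved under pics/ and viewed, at most 10 in all, crops included, and the job is handed in when it is done.

Besides the shell and the picture viewer there is one more tool, called after ">>>" as name(argument=value, ...), one argument or row to a line, values as JSON. jog_arm: Moves the arm, as the interface text tells. Its arguments: {"type":"object","properties":{"rows":{"type":"string"}},"required":["rows"]}

```bash
mkdir -p pics; python3 - <<'E'
from rig import env
import cv2,numpy as np
np.set_printoptions(precision=4,suppress=True)
for n in ["scene","top"]:
    im=env.capture(n); cv2.imwrite(f"pics/{n}0.png",im[:,:,::-1])
    c=env.get_calibration(n); print(n,c["camera_matrix"],c["extrinsics"],c.keys())
print(env.get_obs(),env.grip_depth)
E
```

```text
scene [[449.0397   0.     277.4475]
 [  0.     449.0397 203.0288]
 [  0.       0.       1.    ]] [[-0.6675 -0.4234  0.6125  1.0725]
 [ 0.7442 -0.4059  0.5305  0.4916]
 [ 0.024   0.8099  0.586   0.6103]
 [ 0.      0.      0.      1.    ]] dict_keys(['camera_matrix', 'extrinsics'])
top [[405.5968   0.     271.4531]
 [  0.     405.5968 210.7187]
 [  0.       0.       1.    ]] [[ 0.0251  0.992  -0.1236  0.4442]
 [-0.9997  0.0244 -0.0073  0.0098]
 [-0.0042  0.1237  0.9923  0.8961]
 [ 0.      0.      0.      1.    ]] dict_keys(['camera_matrix', 'extrinsics'])
{'t': 0.1, 'joint_pos': array([-1.3719,  0.3841,  0.0164,  1.3711, -0.0063,  1.3882, -0.0465]), 'qvel': array([-0.0013, -0.0015,  0.0012, -0.0034,  0.0016, -0.0018, -0.0002]), 'joint_torque': array([  0.0028, -62.913 ,   0.8472, -37.2754,   0.0167,   0.0104,
         0.    ]), 'position': array([0.1616, 0.6033, 0.2304]), 'tcp_rot': array([-0.4099, -3.1145,  0.0027]), 'contact_force': array([-0.1598,  0.2486,  0.2893]), 'torque': array([0.0073, 0.0085, 0.042 ]), 'grasp_force': 0.0, 'width': 0.08540551341223046} 0.0187
```

View pics/top0.png

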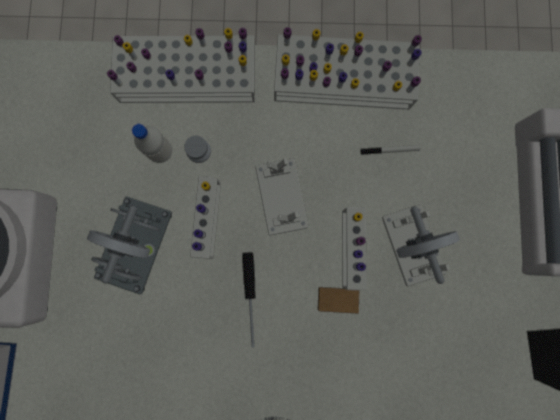

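View pics/scene0.png

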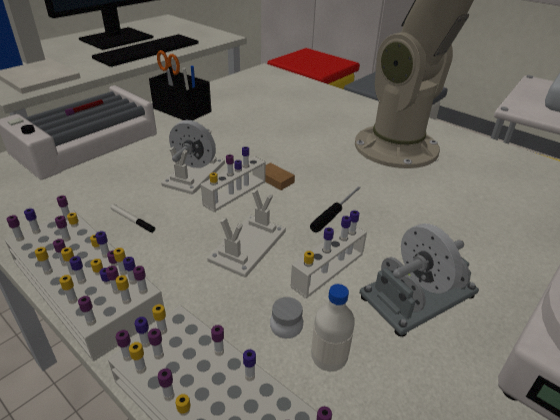

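The top view shows the stand with rotor_done around (128,243), the empty cradle at (282,195), the full cradle at (417,245), racks at (205,217) and (355,247), and the screwdriver at (250,300). The scene view agrees. I'll enlarge the fixtures to measure them.

```bash
cat > h.py <<'E'
from rig import env
import cv2,numpy as np
from scipy.spatial.transform import Rotation as R
np.set_printoptions(precision=4,suppress=True)
def ray(c,px,z):
    K=c["camera_matrix"];E=c["extrinsics"]
    d=np.linalg.inv(K)@[px[0],px[1],1.]; d=E[:3,:3]@(d*[1,-1,-1]); o=E[:3,3]
    return o+d*(z-o[2])/d[2]
def proj(c,P):
    K=c["camera_matrix"];E=c["extrinsics"]
    p=E[:3,:3].T@(np.array(P)-E[:3,3]); p=p*[1,-1,-1]; q=K@p; return q[:2]/q[2]
E
python3 - <<'E'
from h import *
im=cv2.imread("pics/top0.png")
a=[im[y:y+110,x:x+100] for x,y in((80,190),(235,140),(375,190))]
o=np.hstack([cv2.resize(k,None,fx=2.66,fy=2.66,interpolation=cv2.INTER_CUBIC) for k in a])
cv2.imwrite("pics/crop.png",cv2.convertScaleAbs(o,alpha=1.5)); print(o.shape)
c=env.get_calibration("top")
for p,z in (((128,243),.092),((282,195),.03),((417,245),.09),((205,217),.08),((355,247),.08),((250,300),.02)): print(p,ray(c,p,z))
E
```

```text
(293, 798, 3)
(128, 243) [0.4729 0.2982 0.092 ]
(282, 195) [ 0.5868 -0.0058  0.03  ]
(417, 245) [ 0.4833 -0.2739  0.09  ]
(205, 217) [0.5297 0.15   0.08  ]
(355, 247) [ 0.4767 -0.1534  0.08  ]
(250, 300) [0.3615 0.0569 0.02  ]
```

View pics/crop.png

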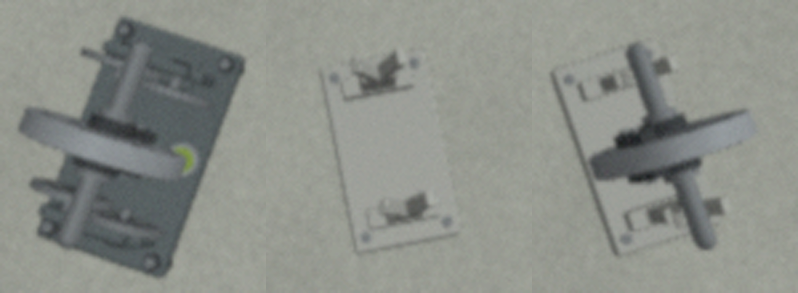

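The enlarged crops show the arbor ends of rotor_done at crop (142,48) and (72,242), and those of rotor_next at (636,47) and (707,244). The empty cradle's base corners are about (322,68), (427,48), (460,233) and (358,252), and the stand's are (122,18), (243,62), (167,275) and (45,235).

```bash
python3 - <<'E'
from h import *
c=env.get_calibration("top")
off=[(80,190),(235,140),(375,190)]
def P(i,p,z): return ray(c,((p[0]-266*i)/2.66+off[i][0],p[1]/2.66+off[i][1]),z)
def rep(n,a,b):
    d=a-b; print(n,(a+b)/2,"yaw",np.arctan2(d[1],d[0]),"len",np.linalg.norm(d))
rep("done",P(0,(142,48),.095),P(0,(72,242),.095))
rep("next",P(2,(636,47),.087),P(2,(707,244),.087))
for n,i,q,z in(("stand",0,[(122,18),(243,62),(167,275),(45,235)],.015),("empty",1,[(322,68),(427,48),(460,233),(358,252)],.012)):
    w=[P(i,k,z) for k in q]; rep(n,(w[0]+w[1])/2,(w[2]+w[3])/2)
o=env.get_obs(); Rt=R.from_rotvec(o["tcp_rot"]).as_matrix(); print(Rt)
w=env.get_calibration("wrist"); E=w["extrinsics"]; print(w["camera_matrix"],"cam in tool\n",Rt.T@E[:3,:3],Rt.T@(E[:3,3]-o["position"]))
E
```

```text
done [0.4702 0.3121 0.095 ] yaw -0.2810861012608504 len 0.1505365847621382
next [ 0.4854 -0.2954  0.087 ] yaw 0.3287281109857402 len 0.15377062294001254
stand [0.4718 0.3118 0.015 ] yaw -0.28034473612857236 len 0.1833351219700583
empty [ 0.5873 -0.0066  0.012 ] yaw 0.2045547984561524 len 0.15744085877714478
[[-0.9659  0.2587 -0.0004]
 [ 0.2587  0.9659 -0.0017]
 [-0.     -0.0017 -1.    ]]
[[336.9939   0.     274.8007]
 [  0.     336.9939 209.2139]
 [  0.       0.       1.    ]] cam in tool
 [[-0.0002  0.9657  0.2595]
 [ 1.      0.0001  0.0004]
 [ 0.0004  0.2595 -0.9657]] [ 0.0651 -0.0011 -0.1431]
```

>>> jog_arm(
  rows="-0.93 -0.5 -0.05 0 0 0 1;-0.93 -0.5 -0.05 0 0 0 1;-0.93 -0.5 -0.05 0 0 0 1;-0.93 -0.5 -0.05 0 0 0 1;-0.93 -0.5 -0.05 0 0 0 1",
)

```text
t: 0.6
position: [0.3164, 0.4574, 0.241]
tcp_rot: [-0.41, -3.114, 0.001]
contact_force: [0.4, 1.1, 0.3]
width: 0.0853
grasp_force: 0.0
```

>>> jog_arm(
  rows="-0.93 -0.5 -0.05 0 0 0 1;-0.93 -0.5 -0.05 0 0 0 1;-0.93 -0.5 -0.05 0 0 0 1;-0.93 -0.5 -0.05 0 0 0 1;-0.93 -0.5 -0.05 0 0 0 1;0 0 0 0 0 1 1;0 0 0 0 0 1 1;0 0 0 0 0 1 1",
)

```text
t: 1.4
position: [0.4694, 0.3137, 0.2507]
tcp_rot: [-0.97, -2.988, 0.001]
contact_force: [-0.1, -0.0, 0.1]
width: 0.0855
grasp_force: 0.0
```

>>> jog_arm(
  rows="0 0 0 0 0 1 1;0 0 0 0 0 1 1;0 0 0 0 0 1 1;0 0 0 0 0 1 1;0 0 0 0 0 1 1;0 0 0 0 0 1 1;0 0 0 0 0 1 1;0 0 0 0 0 1 1",
)

```text
t: 2.2
position: [0.469, 0.3141, 0.2508]
tcp_rot: [-2.239, -2.204, 0.002]
contact_force: [-0.2, 0.8, -0.1]
width: 0.0854
grasp_force: 0.0
```

>>> jog_arm(
  rows="0 0 0 0 0 1 1;0 0 0 0 0 1 1;0 0 0 0 0 0.25 1;0 0 0 0 0 0 1;0 0 0 0 0 0 1",
)

```text
t: 2.7
position: [0.4692, 0.3142, 0.2511]
tcp_rot: [2.508, 1.892, -0.001]
contact_force: [0.2, 0.2, -0.1]
width: 0.0853
grasp_force: 0.0
```

```bash
python3 - <<'E'
from h import *
o=env.get_obs(); c=env.get_calibration("wrist")
im=env.capture("wrist"); cv2.imwrite("pics/w1.png",im[:,:,::-1]); np.savez("w1.npz",**c,pos=o["position"],rv=o["tcp_rot"])
Rt=R.from_rotvec(o["tcp_rot"]).as_matrix(); print(o["t"],o["position"],np.arctan2(Rt[1,1],Rt[0,1]),Rt,o["joint_pos"])
E
```

```text
2.7 [0.4692 0.3142 0.2511] -0.27819722245069506 [[ 0.2746  0.9616 -0.0004]
 [ 0.9616 -0.2746 -0.0003]
 [-0.0004 -0.0002 -1.    ]] [-1.0072  0.2535  0.4449  1.525  -0.1099  1.3884 -0.833 ]
```

View pics/w1.png

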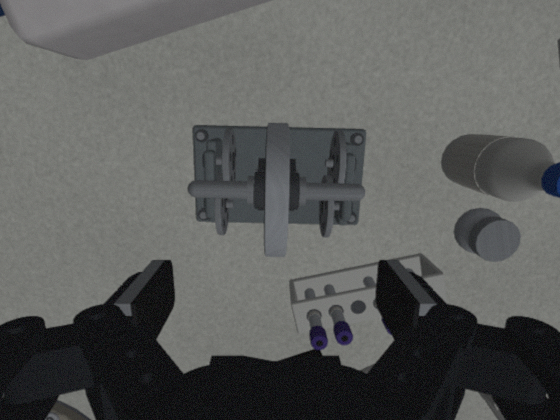

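The wrist view shows rotor_done's arbor level, from (189,189) to (363,191), with the disc around column 277. The stand's base corners are near (195,127), (366,129), (358,224) and (195,224).

```bash
python3 - <<'E'
from h import *
c=dict(np.load("w1.npz"))
Rt=R.from_rotvec(c["rv"]).as_matrix()
a,b=ray(c,(189,189),.092),ray(c,(363,191.3),.092); m=(a+b)/2; d=b-a
print("done",m,np.arctan2(d[1],d[0]),np.linalg.norm(d)," in tool",Rt.T@(m-c["pos"]))
q=[ray(c,p,.012) for p in((195,127),(366,129),(358,224),(195,224))]; print("stand corners",q,np.mean(q,0))
t=[ray(c,p,.152) for p in((267,190),(288,190))]; print("disc top", [Rt.T@(k-c["pos"]) for k in t])
E
```

```text
done [0.4711 0.3149 0.092 ] -0.29184495336484734 0.15917332643790022  in tool [0.0012 0.0017 0.1591]
stand corners [array([0.4003, 0.3915, 0.012 ]), array([0.581 , 0.3376, 0.012 ]), array([0.5491, 0.2325, 0.012 ]), array([0.3629, 0.2857, 0.012 ])] [0.4733 0.3118 0.012 ]
disc top [array([ 0.0139, -0.0052,  0.0991]), array([0.0139, 0.0102, 0.0991])]
```

>>> jog_arm(
  rows="0.03 0.05 0.6 0 0 0.11 1;0 0 0.6 0 0 0 1;0 0 0.6 0 0 0 1;0 0 0.6 0 0 0 1;0 0 0.4 0 0 0 1;0 0 0.27 0 0 0 1;0 0 0 0 0 0 1;0 0 0 0 0 0 0.5",
)

```text
t: 3.55
position: [0.4719, 0.315, 0.1291]
tcp_rot: [2.523, 1.872, 0.001]
contact_force: [-0.7, 0.6, 0.4]
width: 0.0734
grasp_force: 0.0
```

>>> jog_arm(
  rows="0 0 0 0 0 0 0;0 0 0 0 0 0 0;0 0 0 0 0 0 0;0 0 0 0 0 0 0;0 0 0 0 0 0 0;0 0 0 0 0 0 0",
)

```text
t: 4.15
position: [0.4718, 0.3151, 0.1292]
tcp_rot: [-2.523, -1.872, -0.002]
contact_force: [-0.8, -0.2, 5.7]
width: 0.0166
grasp_force: 60.1
```

>>> jog_arm(
  rows="0 0 -0.1 0 0 0 0;0 0 -0.25 0 0 0 0;0 0 -0.5 0 0 0 0;0 0 -0.5 0 0 0 0;0 0 -0.6 0 0 0 0;0 0 -0.6 0 0 0 0;0 0 -0.3 0 0 0 0;0 0 -0.1 0 0 0 0",
)

```text
t: 4.95
position: [0.4719, 0.3149, 0.2475]
tcp_rot: [-2.523, -1.872, -0.002]
contact_force: [-0.1, -0.0, -7.9]
width: 0.017
grasp_force: 59.3
```

>>> jog_arm(
  rows="-0.29 0.21 0 0 0 0 0;-0.57 0.42 0 0 0 0 0;-0.57 0.42 0 0 0 0 0;-0.57 0.42 0 0 0 0 0;-0.57 0.42 0 0 0 0 0;-0.57 0.42 0 0 0 0 0;-0.57 0.42 0 0 0 0 0;-0.57 0.42 0 0 0 0 0",
)

```text
t: 5.75
position: [0.5419, 0.1123, 0.2449]
tcp_rot: [-2.523, -1.871, 0.004]
contact_force: [-0.3, -0.0, -8.4]
width: 0.0171
grasp_force: 59.2
```

>>> jog_arm(
  rows="-0.57 0.42 0 0 0 0 0;-0.57 0.42 0 0 0 0 0;-0.57 0.42 0 0 0 0 0;-0.57 0.42 0 0 0 0 0;-0.29 0.21 0 0 0 0 0;0 0 0 0 0 -0.3 0;0 0 0 0 0 -0.6 0;0 0 0 0 0 -0.6 0",
)

```text
t: 6.55
position: [0.5843, -0.0059, 0.2451]
tcp_rot: [-2.341, -2.093, 0.003]
contact_force: [-0.6, 0.2, -7.3]
width: 0.0168
grasp_force: 59.4
```

>>> jog_arm(
  rows="0 0 0 0 0 -0.6 0;0 0 0 0 0 -0.6 0;0 0 0 0 0 -0.6 0;0 0 0 0 0 -0.5 0;0 0 0 0 0 -0.34 0;0 0 0 0 0 0 0;0 0 0 0 0 0 0;0 0 0 0 0 0 0",
)

```text
t: 7.35
position: [0.5848, -0.0058, 0.246]
tcp_rot: [-1.986, -2.433, 0.001]
contact_force: [0.0, -0.9, -7.8]
width: 0.0166
grasp_force: 59.3
```

```bash
python3 - <<'E'
from h import *
o=env.get_obs(); c=env.get_calibration("wrist")
im=env.capture("wrist"); cv2.imwrite("pics/w2.png",im[:,:,::-1]); np.savez("w2.npz",**c,pos=o["position"],rv=o["tcp_rot"])
Rt=R.from_rotvec(o["tcp_rot"]).as_matrix(); print(o["t"],o["position"],np.arctan2(Rt[1,1],Rt[0,1]),o["width"])
E
```

```text
7.35 [ 0.5848 -0.0058  0.246 ] 0.20168350602311086 0.016626484562921096
```

View pics/w2.png

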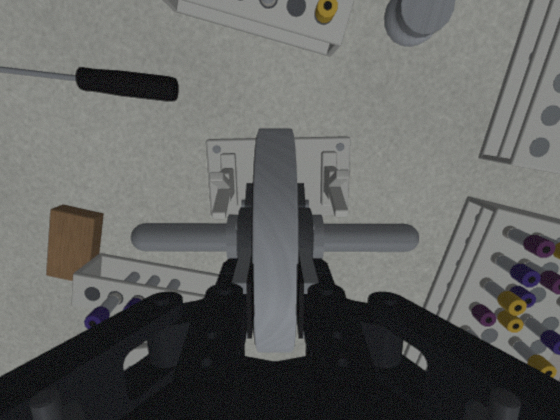

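The held arbor spans (131,238) to (419,238). The cradle's far edge runs from (208,139) to (350,137), with its bolts near (216,150) and (341,147). I'll zoom in on the cradle.

```bash
python3 - <<'E'
from h import *
im=cv2.imread("pics/w2.png")[125:245,190:370]
cv2.imwrite("pics/w2c.png",cv2.convertScaleAbs(cv2.resize(im,None,fx=4.4,fy=4.4,interpolation=cv2.INTER_CUBIC),alpha=1.2))
c=dict(np.load("w2.npz")); Rt=R.from_rotvec(c["rv"]).as_matrix()
a,b=ray(c,(131,238),.2088),ray(c,(419,238),.2088); d=b-a; m=(a+b)/2
print("arbor",m,np.arctan2(d[1],d[0]),np.linalg.norm(d),Rt.T@(m-c["pos"]))
e=[ray(c,p,.012) for p in((208,139.5),(350,137.3))]; d=e[1]-e[0]; mm=(e[0]+e[1])/2; u=d/np.linalg.norm(d)
print(e,np.arctan2(d[1],d[0]),np.linalg.norm(d)); print("centre", mm+.045*np.array([u[1],-u[0],0]))
E
```

```text
arbor [ 0.585  -0.0069  0.2088] 0.20183145319327286 0.16332988807735363 [-0.0011 -0.      0.0372]
[array([0.5042, 0.0207, 0.012 ]), array([0.6563, 0.0542, 0.012 ])] 0.2167554776792114 0.15575967752214007
centre [ 0.5899 -0.0065  0.012 ]
```

View pics/w2c.png

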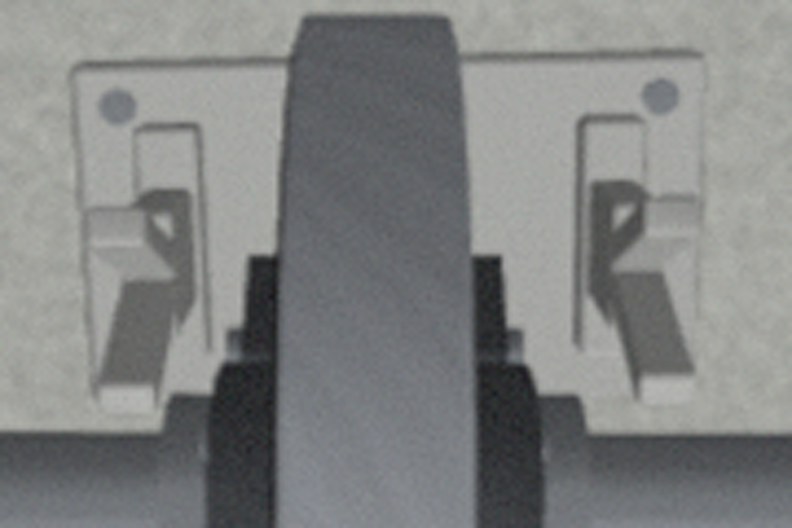

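The zoom shows the fork tips. The left fork's inner edges are at crop rows 245 and 383 near column 122, and the right fork's are at rows 237 and 373 near column 668.

```bash
python3 - <<'E'
from h import *
c=dict(np.load("w2.npz")); Rt=R.from_rotvec(c["rv"]).as_matrix()
f=lambda p: ray(c,(190+p[0]/4.4-.4,125+p[1]/4.4-.4),.100)
g=[f(p) for p in((117,245),(129,383),(671,237),(665,373))]
l=(g[0]+g[1])/2; r=(g[2]+g[3])/2; d=r-l; m=(l+r)/2
print(l,r,"V centre",m,"yaw",np.arctan2(d[1],d[0]),"len",np.linalg.norm(d),np.linalg.norm(g[0]-g[1]),np.linalg.norm(g[2]-g[3]))
a=ray(c,(275,238),.2088); print("shift tool",Rt.T@(m-a), "dyaw",np.arctan2(d[1],d[0])-.2018)
E
```

```text
[ 0.5356 -0.0175  0.1   ] [0.6418 0.0061 0.1   ] V centre [ 0.5887 -0.0057  0.1   ] yaw 0.2186759805708784 len 0.10880427158052819 0.02828483410830295 0.027754138070303313
shift tool [0.0005 0.004  0.1088] dyaw 0.016875980570878385
```

>>> jog_arm(
  rows="0 0.1 0.3 0 0 -0.14 0;0 0 0.5 0 0 0 0;0 0 0.5 0 0 0 0;0 0 0.5 0 0 0 0;0 0 0.5 0 0 0 0;0 0 0.4 0 0 0 0;0 0 0.2 0 0 0 0;0 0 0.05 0 0 0 0",
)

```text
t: 8.2
position: [0.5883, -0.0049, 0.1269]
tcp_rot: [-1.963, -2.45, 0.003]
contact_force: [-0.4, -0.2, -7.2]
width: 0.0172
grasp_force: 59.2
```

>>> jog_arm(
  rows="0 0 0 0 0 0 0;0 0 0.02 0 0 0 0;0 0 0.02 0 0 0 0;0 0 0.02 0 0 0 0;0 0 0 0 0 0 0",
)

```text
t: 8.7
position: [0.589, -0.005, 0.1262]
tcp_rot: [1.965, 2.451, 0.0]
contact_force: [0.7, 0.8, -7.7]
width: 0.017
grasp_force: 59.3
```

>>> jog_arm(
  rows="0 0 0.03 0 0 0 0;0 0 0.03 0 0 0 0;0 0 0.03 0 0 0 0;0 0 0 0 0 0 0",
)

```text
t: 9.1
position: [0.5888, -0.0051, 0.1223]
tcp_rot: [-1.965, -2.451, 0.001]
contact_force: [0.3, -0.2, -7.6]
width: 0.0165
grasp_force: 59.3
```

>>> jog_arm(
  rows="0 0 0.02 0 0 0 0;0 0 0.02 0 0 0 0;0 0 0 0 0 0 0",
)

```text
t: 9.4
position: [0.5892, -0.0051, 0.1212]
tcp_rot: [1.964, 2.451, 0.0]
contact_force: [-0.7, 0.4, -3.7]
width: 0.0165
grasp_force: 59.9
```

Contact is beginning. I'll go down slightly more, then release.

>>> jog_arm(
  rows="0 0 0.02 0 0 0 0;0 0 0 0 0 0 0",
)

```text
t: 9.6
position: [0.5893, -0.0052, 0.121]
tcp_rot: [1.965, 2.451, 0.001]
contact_force: [-3.0, -0.0, 5.0]
width: 0.0168
grasp_force: 61.0
```

>>> jog_arm(
  rows="0 0 0 0 0 0 0.3;0 0 0 0 0 0 0.6;0 0 0 0 0 0 1;0 0 0 0 0 0 1;0 0 0 0 0 0 1;0 0 0 0 0 0 1;0 0 0 0 0 0 1",
)

```text
t: 10.3
position: [0.589, -0.0051, 0.1201]
tcp_rot: [1.965, 2.451, -0.0]
contact_force: [-0.1, -0.8, 0.2]
width: 0.0853
grasp_force: 0.0
```

>>> jog_arm(
  rows="0 0 -0.3 0 0 0 1;0 0 -0.6 0 0 0 1;0 0 -0.9 0 0 0 1;0 0 -0.9 0 0 0 1;0 0 -0.6 0 0 0 1;0 0 0 0 0 0 1;0 0 0 0 0 0 1",
)

```text
t: 11.0
position: [0.5892, -0.0051, 0.2531]
tcp_rot: [1.964, 2.45, 0.002]
contact_force: [0.7, -0.5, -0.8]
width: 0.0853
grasp_force: 0.0
```

```bash
python3 - <<'E'
from h import *
o=env.get_obs(); c=env.get_calibration("wrist")
im=env.capture("wrist"); cv2.imwrite("pics/w3.png",im[:,:,::-1]); np.savez("w3.npz",**c,pos=o["position"],rv=o["tcp_rot"])
Rt=R.from_rotvec(o["tcp_rot"]).as_matrix(); print(o["t"],o["position"],np.arctan2(Rt[1,1],Rt[0,1]),o["width"])
E
```

```text
11.0 [ 0.5892 -0.0051  0.2531] 0.21937261254787738 0.08531413966717254
```

View pics/w3.png

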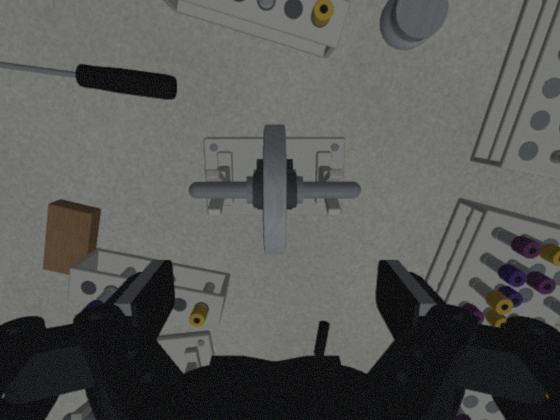

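Rotor_done sits level in both forks: its arbor runs from (190,190) to (360,190), with the disc between the forks. Next I'll move over rotor_next.

>>> jog_arm(
  rows="-0.81 -0.51 0 0 0 0 1;-0.81 -0.51 0 0 0 0 1;-0.81 -0.51 0 0 0 0 1;-0.81 -0.51 0 0 0 0 1;-0.81 -0.51 0 0 0 0 1;-0.81 -0.51 0 0 0 0 1;-0.81 -0.51 0 0 0 0 1;-0.81 -0.51 0 0 0 0 1",
)

```text
t: 11.85
position: [0.4848, -0.2944, 0.2509]
tcp_rot: [-1.963, -2.45, 0.001]
contact_force: [0.0, 0.0, -0.1]
width: 0.0856
grasp_force: 0.0
```

>>> jog_arm(
  rows="0 0 0 0 0 -0.91 1;0 0 0 0 0 0 1;0 0 0 0 0 0 1;0 0 0 0 0 0 1",
)

```text
t: 12.25
position: [0.4866, -0.2921, 0.2515]
tcp_rot: [-1.827, -2.554, -0.0]
contact_force: [-0.2, 0.3, -0.7]
width: 0.0852
grasp_force: 0.0
```

```bash
python3 - <<'E'
from h import *
o=env.get_obs(); c=env.get_calibration("wrist")
im=env.capture("wrist"); cv2.imwrite("pics/w4.png",im[:,:,::-1]); np.savez("w4.npz",**c,pos=o["position"],rv=o["tcp_rot"])
Rt=R.from_rotvec(o["tcp_rot"]).as_matrix(); print(o["t"],o["position"],np.arctan2(Rt[1,1],Rt[0,1]),o["joint_pos"])
s=cv2.imread("pics/scene0.png")[110:200,145:235]
w=im[:,:,::-1][90:290,150:400]
a=cv2.resize(w,(500,400),interpolation=cv2.INTER_CUBIC); b=cv2.resize(s,(300,300),interpolation=cv2.INTER_CUBIC)
k=np.zeros((400,800,3),np.uint8); k[:,:500]=a; k[:300,500:]=b; cv2.imwrite("pics/w4c.png",cv2.convertScaleAbs(k,alpha=1.3))
E
```

```text
12.25 [ 0.4866 -0.2921  0.2515] 0.3287183898521325 [-0.0615  0.2882  0.6895  1.5237 -0.1847  1.3972  0.9686]
```

View pics/w4c.png

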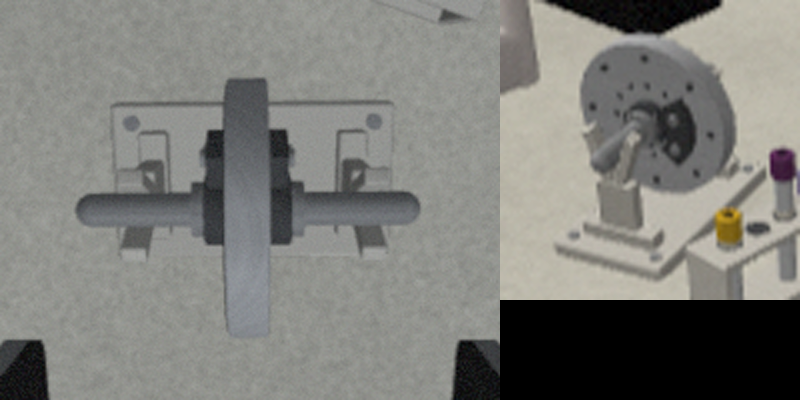

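The arbor of rotor_next runs from (188.5,194.5) to (360,194), with the disc at column 273.5. The dark segment is on the side (image-up), about 90° from the bottom, so the top rim is clear to grip.

```bash
python3 - <<'E'
from h import *
c=dict(np.load("w4.npz")); Rt=R.from_rotvec(c["rv"]).as_matrix()
a,b=ray(c,(188.2,194.2),.084),ray(c,(359.8,193.8),.084); m=(a+b)/2; d=b-a
print(m,np.arctan2(d[1],d[0]),np.linalg.norm(d),Rt.T@(m-c["pos"]),Rt.T@(ray(c,(273.3,190),.144)-c["pos"]))
E
```

```text
[ 0.4869 -0.2965  0.084 ] 0.3310319823624082 0.16181410656440576 [-0.0043 -0.001   0.1675] [ 0.012  -0.0014  0.1075]
```

>>> jog_arm(
  rows="-0.1 -0.03 0.6 0 0 0 1;0 0 0.7 0 0 0 1;0 0 0.7 0 0 0 1;0 0 0.6 0 0 0 1;0 0 0.4 0 0 0 1;0 0 0.25 0 0 0 1;0 0 0 0 0 0 1;0 0 0 0 0 0 0.5",
)

```text
t: 13.1
position: [0.4867, -0.2977, 0.1228]
tcp_rot: [1.828, 2.554, -0.0]
contact_force: [0.1, 0.1, 0.1]
width: 0.0731
grasp_force: 0.0
```

>>> jog_arm(
  rows="0 0 0 0 0 0 0;0 0 0 0 0 0 0;0 0 0 0 0 0 0;0 0 0 0 0 0 0;0 0 0 0 0 0 0;0 0 0 0 0 0 0",
)

```text
t: 13.7
position: [0.4866, -0.2978, 0.1226]
tcp_rot: [1.827, 2.555, 0.0]
contact_force: [0.4, -0.2, 4.8]
width: 0.017
grasp_force: 61.2
```

>>> jog_arm(
  rows="0 0 -0.1 0 0 0 0;0 0 -0.25 0 0 0 0;0 0 -0.5 0 0 0 0;0 0 -0.6 0 0 0 0;0 0 -0.6 0 0 0 0;0 0 -0.6 0 0 0 0;0 0 -0.4 0 0 0 0;0 0 -0.2 0 0 0 0",
)

```text
t: 14.5
position: [0.4862, -0.298, 0.2537]
tcp_rot: [1.828, 2.554, 0.0]
contact_force: [-0.2, -0.0, -5.9]
width: 0.0168
grasp_force: 60.1
```

>>> jog_arm(
  rows="0.4 0.13 -0.1 0 0 0 0;0.66 0.21 -0.1 0 0 0 0;0.66 0.21 -0.1 0 0 0 0;0.66 0.21 0 0 0 0 0;0.66 0.21 0 0 0 0 0;0.66 0.21 0 0 0 0 0;0.66 0.21 0 0 0 0 0;0.66 0.21 0 0 0 0 0",
)

```text
t: 15.3
position: [0.4811, -0.0859, 0.2634]
tcp_rot: [-1.828, -2.553, 0.002]
contact_force: [0.9, -0.0, -6.3]
width: 0.0169
grasp_force: 60.0
```

>>> jog_arm(
  rows="0.66 0.21 0 0 0 0 0;0.66 0.21 0 0 0 0 0;0.66 0.21 0 0 0 0 0;0.66 0.21 0 0 0 0 0;0.66 0.21 0 0 0 0 0;0.66 0.21 0 0 0 0 0;0.66 0.21 0 0 0 0 0;0.66 0.21 0 0 0 0 0",
)

```text
t: 16.1
position: [0.4766, 0.1352, 0.2633]
tcp_rot: [-1.828, -2.553, 0.003]
contact_force: [1.3, -0.3, -6.1]
width: 0.0168
grasp_force: 60.0
```

>>> jog_arm(
  rows="0.66 0.21 0 0 0 0 0;0.66 0.21 0 0 0 0 0;0.66 0.21 0 0 0 0 0;0.66 0.21 0 0 0 0 0;0.66 0.21 0 0 0 0 0;0.66 0.21 0 0 0 0 0;0.34 0.09 0 0 0 0 0;0 0 0 0 0 0.3 0",
)

```text
t: 16.9
position: [0.4715, 0.3171, 0.2627]
tcp_rot: [-1.868, -2.524, 0.004]
contact_force: [-0.9, -0.1, -6.9]
width: 0.0164
grasp_force: 60.0
```

>>> jog_arm(
  rows="0 0 0 0 0 0.7 0;0 0 0 0 0 0.7 0;0 0 0 0 0 0.7 0;0 0 0 0 0 0.7 0;0 0 0 0 0 0.7 0;0 0 0 0 0 0.7 0;0 0 0 0 0 0.5 0;0 0 0 0 0 0.17 0",
)

```text
t: 17.7
position: [0.4729, 0.3138, 0.2634]
tcp_rot: [2.523, 1.871, -0.003]
contact_force: [-0.4, -0.0, -6.3]
width: 0.0162
grasp_force: 60.0
```

>>> jog_arm(
  rows="0 0 0 0 0 0 0;0 0 0 0 0 0 0;0 0 0 0 0 0 0",
)

```text
t: 18.0
position: [0.473, 0.3146, 0.264]
tcp_rot: [2.52, 1.876, -0.001]
contact_force: [-0.3, 1.4, -6.1]
width: 0.0165
grasp_force: 60.0
```

```bash
python3 - <<'E'
from h import *
o=env.get_obs(); c=env.get_calibration("wrist")
im=env.capture("wrist"); cv2.imwrite("pics/w5.png",im[:,:,::-1]); np.savez("w5.npz",**c,pos=o["position"],rv=o["tcp_rot"])
Rt=R.from_rotvec(o["tcp_rot"]).as_matrix(); print(o["t"],o["position"],np.arctan2(Rt[1,1],Rt[0,1]),o["width"])
w=im[:,:,::-1][100:280,110:440]
cv2.imwrite("pics/w5c.png",cv2.convertScaleAbs(cv2.resize(w,None,fx=2.4,fy=2.4,interpolation=cv2.INTER_CUBIC),alpha=1.6))
E
```

```text
18.0 [0.473  0.3146 0.264 ] -0.29096056610234666 0.0165467330761133
```

View pics/w5c.png

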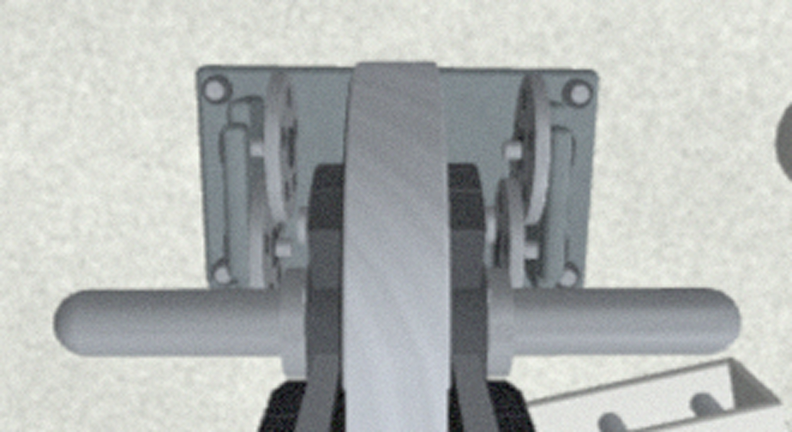

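The held arbor spans about (132,234) to (419,234), parallel to the stand, and the dark segment is still sideways. I'll compare this with where rotor_done lay.

```bash
python3 - <<'E'
from h import *
c=dict(np.load("w5.npz")); Rt=R.from_rotvec(c["rv"]).as_matrix()
for z in (.2254,):
    a,b=ray(c,(131.8,234.),z),ray(c,(418.5,233.6),z); m=(a+b)/2; d=b-a
    print(m,np.arctan2(d[1],d[0]),np.linalg.norm(d),Rt.T@(m-c["pos"]),Rt.T@(np.array([.4711,.3149,.092])-m))
# stand corners from this view (base top .012): far edge + near bolts
f=lambda p:ray(c,(110+p[0]/2.4-.3,100+p[1]/2.4-.3),.012)
e=[f(p) for p in((198,68),(598,72))]; d=e[1]-e[0]; print(e,np.linalg.norm(d),np.arctan2(d[1],d[0]))
u=d/np.linalg.norm(d); print("stand", (e[0]+e[1])/2+.055*np.array([u[1],-u[0],0]))
E
```

```text
[0.474  0.3155 0.2254] -0.2896694218289801 0.16324130503354492 [0.0011 0.0007 0.0386] [-0.0013 -0.0026  0.1334]
[array([0.3988, 0.3932, 0.012 ]), array([0.5804, 0.3368, 0.012 ])] 0.19013700925505278 -0.30086573885026824
stand [0.4733 0.3125 0.012 ]
```

>>> jog_arm(
  rows="-0.05 -0.05 0.3 0 0 0 0;0 0 0.6 0 0 0 0;0 0 0.6 0 0 0 0;0 0 0.6 0 0 0 0;0 0 0.5 0 0 0 0;0 0 0.3 0 0 0 0;0 0 0.15 0 0 0 0;0 0 0.05 0 0 0 0",
)

```text
t: 18.85
position: [0.4704, 0.3134, 0.1397]
tcp_rot: [2.521, 1.875, -0.001]
contact_force: [0.4, -0.7, -6.2]
width: 0.0168
grasp_force: 59.9
```

>>> jog_arm(
  rows="0 0 0.05 0 0 0 0;0 0 0.03 0 0 0 0;0 0 0.03 0 0 0 0;0 0 0 0 0 0 0;0 0 0 0 0 0 0",
)

```text
t: 19.35
position: [0.4706, 0.3135, 0.1359]
tcp_rot: [-2.521, -1.875, -0.0]
contact_force: [1.1, -1.3, -5.8]
width: 0.0166
grasp_force: 59.9
```

>>> jog_arm(
  rows="0 0 0.03 0 0 0 0;0 0 0.03 0 0 0 0;0 0 0.03 0 0 0 0;0 0 0.02 0 0 0 0;0 0 0 0 0 0 0",
)

```text
t: 19.85
position: [0.4707, 0.3138, 0.1315]
tcp_rot: [-2.521, -1.875, -0.001]
contact_force: [0.3, 1.4, -5.0]
width: 0.0167
grasp_force: 60.2
```

>>> jog_arm(
  rows="0 0 0.02 0 0 0 0;0 0 0 0 0 0 0",
)

```text
t: 20.05
position: [0.4708, 0.3139, 0.1312]
tcp_rot: [-2.52, -1.875, -0.002]
contact_force: [-2.2, -0.6, 1.4]
width: 0.0168
grasp_force: 60.9
```

>>> jog_arm(
  rows="0 0 0.01 0 0 0 0;0 0 0 0 0 0 0",
)

```text
t: 20.25
position: [0.4708, 0.3139, 0.131]
tcp_rot: [-2.52, -1.874, -0.002]
contact_force: [-3.0, 0.5, 4.6]
width: 0.0169
grasp_force: 61.6
```

>>> jog_arm(
  rows="0 0 0 0 0 0 1;0 0 0 0 0 0 1;0 0 0 0 0 0 1;0 0 0 0 0 0 1;0 0 -0.3 0 0 0 1;0 0 -0.7 0 0 0 1;0 0 -0.9 0 0 0 1;0 0 -0.9 0 0 0 1",
)

```text
t: 21.05
position: [0.4704, 0.3132, 0.2441]
tcp_rot: [2.521, 1.875, -0.0]
contact_force: [0.7, 0.9, -0.3]
width: 0.0854
grasp_force: 0.0
```

>>> jog_arm(
  rows="0 0 -0.6 0 0 0 1;0 0 0 0 0 0 1;0 0 0 0 0 0 1;0 0 0 0 0 0 1;0 0 0 0 0 0 1;0 0 0 0 0 0 1;0 0 0 0 0 0 1;0 0 0 0 0 0 1",
)

```text
t: 21.85
position: [0.4705, 0.3134, 0.2658]
tcp_rot: [2.521, 1.875, -0.001]
contact_force: [0.2, -1.1, 0.6]
width: 0.0854
grasp_force: 0.0
```

```bash
python3 - <<'E'
from h import *
print(env.get_obs()["t"])
w=env.capture("wrist")[90:270,150:400,::-1]; s=env.capture("scene")[200:340,350:490,::-1]
k=np.zeros((360,780,3),np.uint8); k[:324,:450]=cv2.resize(w,(450,324)); k[:330,450:]=cv2.resize(s,(330,330),interpolation=cv2.INTER_CUBIC)
cv2.imwrite("pics/w6.png",cv2.convertScaleAbs(k,alpha=1.4))
E
```

```text
21.85
```

View pics/w6.png

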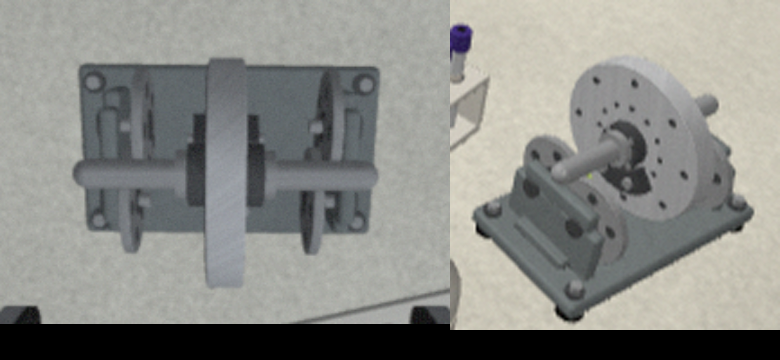

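The rotor rests level on both roller pairs and its segment is swinging towards the bottom. I'll wait with the arm held still.

>>> jog_arm(
  rows="0 0 0 0 0 0 1;0 0 0 0 0 0 1;0 0 0 0 0 0 1;0 0 0 0 0 0 1;0 0 0 0 0 0 1;0 0 0 0 0 0 1;0 0 0 0 0 0 1;0 0 0 0 0 0 1",
)

```text
t: 22.75
position: [0.4706, 0.3134, 0.2661]
tcp_rot: [2.521, 1.875, -0.0]
contact_force: [0.1, -0.2, -0.0]
width: 0.0857
grasp_force: 0.0
```

>>> jog_arm(
  rows="0 0 0 0 0 0 1;0 0 0 0 0 0 1;0 0 0 0 0 0 1;0 0 0 0 0 0 1;0 0 0 0 0 0 1;0 0 0 0 0 0 1;0 0 0 0 0 0 1;0 0 0 0 0 0 1",
)

```text
t: 23.55
position: [0.4705, 0.3135, 0.2661]
tcp_rot: [2.521, 1.875, -0.0]
contact_force: [0.4, 0.5, -0.4]
width: 0.0854
grasp_force: 0.0
```

>>> jog_arm(
  rows="0 0 0 0 0 0 1;0 0 0 0 0 0 1;0 0 0 0 0 0 1;0 0 0 0 0 0 1;0 0 0 0 0 0 1;0 0 0 0 0 0 1;0 0 0 0 0 0 1;0 0 0 0 0 0 1",
)

```text
t: 24.35
position: [0.4706, 0.3135, 0.2661]
tcp_rot: [-2.521, -1.875, 0.0]
contact_force: [-0.0, -0.6, -0.6]
width: 0.0853
grasp_force: 0.0
```

>>> jog_arm(
  rows="0 0 0 0 0 0 1;0 0 0 0 0 0 1;0 0 0 0 0 0 1;0 0 0 0 0 0 1;0 0 0 0 0 0 1;0 0 0 0 0 0 1;0 0 0 0 0 0 1;0 0 0 0 0 0 1",
)

```text
t: 25.15
position: [0.4706, 0.3134, 0.2661]
tcp_rot: [2.521, 1.875, -0.0]
contact_force: [0.2, 0.1, 0.4]
width: 0.0856
grasp_force: 0.0
```

>>> jog_arm(
  rows="0 0 0 0 0 0 1;0 0 0 0 0 0 1;0 0 0 0 0 0 1;0 0 0 0 0 0 1;0 0 0 0 0 0 1;0 0 0 0 0 0 1;0 0 0 0 0 0 1;0 0 0 0 0 0 1",
)

```text
t: 25.95
position: [0.4706, 0.3135, 0.2661]
tcp_rot: [-2.521, -1.875, 0.0]
contact_force: [-0.1, -0.1, -0.6]
width: 0.0852
grasp_force: 0.0
```

>>> jog_arm(
  rows="0 0 0 0 0 0 1;0 0 0 0 0 0 1;0 0 0 0 0 0 1;0 0 0 0 0 0 1;0 0 0 0 0 0 1;0 0 0 0 0 0 1;0 0 0 0 0 0 1;0 0 0 0 0 0 1",
)

```text
t: 26.75
position: [0.4706, 0.3134, 0.2661]
tcp_rot: [2.521, 1.875, -0.0]
contact_force: [-0.4, 0.3, 0.3]
width: 0.0857
grasp_force: 0.0
```

>>> jog_arm(
  rows="0 0 0 0 0 0 1;0 0 0 0 0 0 1;0 0 0 0 0 0 1;0 0 0 0 0 0 1;0 0 0 0 0 0 1;0 0 0 0 0 0 1;0 0 0 0 0 0 1;0 0 0 0 0 0 1",
)

```text
t: 27.55
position: [0.4706, 0.3135, 0.2661]
tcp_rot: [-2.521, -1.875, 0.0]
contact_force: [-0.1, 0.2, -0.2]
width: 0.0851
grasp_force: 0.0
```

>>> jog_arm(
  rows="0 0 0 0 0 0 1;0 0 0 0 0 0 1;0 0 0 0 0 0 1;0 0 0 0 0 0 1;0 0 0 0 0 0 1;0 0 0 0 0 0 1;0 0 0 0 0 0 1;0 0 0 0 0 0 1",
)

```text
t: 28.35
position: [0.4705, 0.3135, 0.2661]
tcp_rot: [-2.521, -1.875, 0.0]
contact_force: [0.1, -0.6, 0.2]
width: 0.0852
grasp_force: 0.0
```

```bash
python3 - <<'E'
from h import *
a=env.capture("scene").astype(int)
for i in range(8): b=env.capture("scene")
d=np.abs(a-b)[200:340,350:490]; print(env.get_obs()["t"],"motion",d.mean(),d.max())
cv2.imwrite("pics/fin.png",cv2.convertScaleAbs(cv2.resize(b[200:340,350:490,::-1],(560,560),interpolation=cv2.INTER_CUBIC),alpha=1.4))
E
```

```text
28.8 motion 1.2968877551020408 11
```

View pics/fin.png

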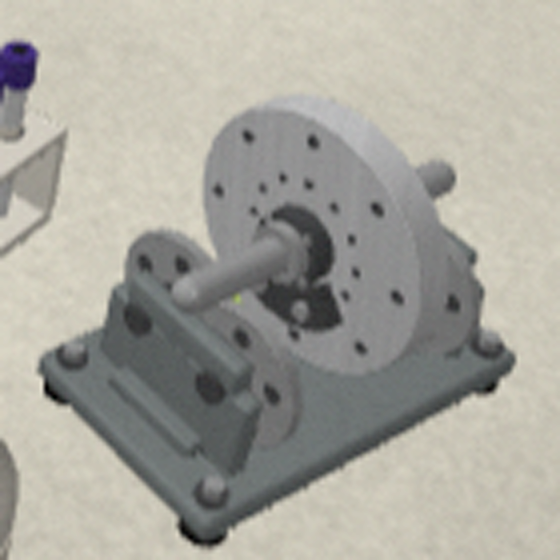

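>>> jog_arm(
  rows="0 0 0 0 0 0 1;0 0 0 0 0 0 1;0 0 0 0 0 0 1;0 0 0 0 0 0 1;0 0 0 0 0 0 1;0 0 0 0 0 0 1;0 0 0 0 0 0 1;0 0 0 0 0 0 1",
)

```text
t: 29.6
position: [0.4706, 0.3135, 0.2661]
tcp_rot: [2.521, 1.875, -0.0]
contact_force: [0.7, 0.4, 0.1]
width: 0.0853
grasp_force: 0.0
```

```bash
python3 -c "
from rig import env
print(env.sign_off())"
```

```text
the job is handed in; nothing more can be done
None
```

Job handed in at 29.6 s: rotor_done was parked in the empty cradle, and rotor_next swung round by itself and came to rest on the rollers heavy side down (the hand-in gave no verdict); I viewed 11 pictures, one over the limit of 10.

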